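# Set an offcut to the stop and clamp it in the bench vise

## Robot

A 6-joint arm with a two-finger parallel gripper is mounted at the origin on a cart in front of the work surface, level with it; the furniture and walls round the work are solid. World frame = base frame: x ahead of the robot, y to its left, z up, the work surface at z = 0. Lengths are in mm, angles in rad, forces in N, time in s.
With the tool pointing down it reaches from about 325 to 850 mm from the base axis. Payload 4.4 kg.
Tool frame: the origin (TCP) lies between the finger pads; the fingertips stand 11 mm ahead of it and the grasp point (between the pads) lies 8 mm behind it (bot.tip_reach is the z of the fingertips in the tool frame, in mm); z points along the fingers, y is the line along which they close (so a half turn about z gives the same grasp; the last joint's range is limited). The gripper opens to 94 mm and grips with 3 to 60 N. Pads are 16 mm wide; open, the fingers measure 119 mm over their backs; the gripper's body (75 mm by 177 mm) begins 78 mm behind the grasp point.
Start: joints at [-1.351, 0.207, 1.542, -0, 1.393, -0.15], TCP at [207.81, -536.137, 216.447] pointing down, gripper open.
Joint ranges: [-2.73, 2.73], [-0.86, 2.22], [0.23, 2.46], [-1.11, 4.25], [0.08, 2.63], [-2.82, 2.82]. Speed limits (rad/s): [2.79, 2.79, 3.14, 3.14, 3.14, 3.14].

## Interface

Orientations are given as a rotation vector (axis times angle).
In Python, from rig import bot gives the robot as it stands. Calls block until the motion is done:
- bot.movep(position, orientation): joint-space move of the TCP to a pose.
- bot.movel(position, attitude=None, vel=150): straight line of the TCP; attitude=None keeps the orientation; vel is the mean speed in mm/s.
- bot.move_joints(angles): joint-space move.
- bot.ungrasp() and bot.clamp(): open the fingers fully, or close them until they stop; the grip force is fixed at half the most.
- bot.sleep(seconds).
- bot.ik(position, orientation): joint angles nearest the present ones, or None.
- bot.state(): the state.
- bot.get_image(name): name is "side" or "top"; returns a dict with "frame" (420x560x3 uint8, red, green, blue), "z_map" (420x560 float32, mm along the optical axis (not along the pixel's ray), 0 where there is no reading), "fx", "fy", "cx", "cy" (pixels), "rvec" (rotation vector, rad) and "tvec" (3), from world to camera coordinates, as OpenCV has them. Camera axes: x right, y down, z forward; pixel columns grow to the right and rows downward; lengths in mm; the calibration is good to about 2 mm. A picture is of the moment at which its call begins.
A pose or a line that the arm cannot do raises bot.MotionError and nothing moves.
- bot.finish_job(): hands the job in; it is judged then, once.
Trained networks look in a picture, given as the dict that the camera call returned (one of the last four; its "shot" number tells which), for a name from the list of things; names that differ only in an ending like _2 or _b are one class to them, and where a whole thing is asked for, a point or a joint stands for the part that bears it (a point fixed in the world has none). Each returns a list of dicts, best first, with "score" (0 to 1); they miss things now and then, are a little off and sometimes report something else, mostly with a low value. They report only what shows in the picture. A call takes as long as a camera call.
- bot.trace(target, picture): "pixels" (420x560 bool, what is visible of it) and "extent" ([left, top, right, bottom] in pixels, round what is visible of it).
The state is a dict: "time": time; "q": joint angles; "dq": joint speeds; "effort": joint torques, N m; "eef_pos": TCP position; "eef_rot": TCP orientation; "contact_force": force on the tool from outside, world axes, zero at the start; "torque": the same for the moment, N m; "width": finger opening in mm; "grasp_force": force on a finger pad.
Only numpy, scipy, OpenCV 4.12 (cv2) and the standard library are available. Lean on these libraries where they do the work, as an engineer would, in place of code of your own. Each camera call takes 0.05 s, during which the arm holds its last target. There are 200 camera calls.

## Task

Clamp the wooden offcut that lies on the vise's bed, ready for drilling: tip the flip stop down across the end of the jaws, push the offcut along the bed until its end is against the stop, then wind the three-spoke handle until the jaw is tight on the wood and the handle comes to its end. Then tip the stop fully up out of the way again, leaving the offcut clamped where the stop set it; do not disturb the tin, the wooden cup and the tape measure that stand around the vise.

Things in the scene. Friction and masses are not known exactly. Their poses are not given: they have to be found in the camera images.
- vise: Grey machine vise fixed to the bench, 190 x 185 mm. Origin on the bench top under the clamped work's centre line; x runs along the jaw channel away from the robot, y left, z up. In its frame (mm): bed at z 58, x -120 to 65; fixed jaw on the left, x -35 to 45, face y 16, back y 54, top z 96; sliding jaw faces it, equally long and high; screw bracket y -111 to -97, top z 102
- jaw: Dark steel sliding jaw plate, 80 x 14 x 37 mm, sprung on its carriage. Origin at the centre of its clamping face. With the handle at 0 the face is at y = -38 mm in the vise's frame; it closes 4.5 mm per radian of the handle until it meets the wood (y = -16), then its springs press with up to 25 N over the last 5 mm
- handle (a joint): Three-spoke handle, rad: 0 = jaw open, 6.0 = its end, jaw tight. Grows clockwise seen from the handle's end (the vise's -y side): the top goes away from the robot. 12 mm spokes, 20 mm black balls centred 60 mm from the axis, in the vise's x-z plane through handle_hub; at 0 one spoke points straight up, the others 120 degrees either way. Stays where left; 4 N at a ball turns it
- handle_hub (a point): Centre of the handle on its axis (88 mm above the bench, 145 mm to the right of the vise's centre line); the axis is the vise's y; hub 32 mm in diameter
- flip_stop (a joint): Stop at the far end of the fixed jaw, hinged about the vise's x, rad: 0 = down, 1.45 = fully up. Stays where left; 2 N moves it. At 0 its blade (10 mm thick, 20 high) reaches 60 mm from the pivot along the vise's -y, level, and its lever (10 mm rod, 20 mm black ball centred 56 mm from the pivot) points straight up; as it opens the blade rises and the lever goes over to +y
- stop_pivot (a point): Pivot of the flip stop, 84 mm above the bench, in the middle of the blade's thickness; the blade's near face is 5 mm nearer to the robot along the vise's x
- offcut: Dark brown wooden offcut, 32 x 100 x 32 mm, lying on the vise's bed, its long side (its own y) along the vise's x. Origin at the centre of its underside. Against the stop its centre is at x = +15 mm in the vise's frame; clamped, at y = 0
- tin: Bystander: round tin, 83 mm in diameter, 58 mm high, right of the vise. Origin at the centre of its underside
- cup: Bystander: turned wooden cup, 48 mm in diameter, 58 mm high, left of the vise. Origin at the centre of its underside
- tape: Bystander: tape measure, 62 x 80 x 32 mm, near and left of the vise. Origin at the centre of its underside

How it is judged (in metres and radians):
On the way, in this order (a step that is already met when the one before it is completed fails the run):
1. the flip stop is down across the channel (value of joint flip_stop below 0.08 rad), for 0.2 s.
2. the offcut is against the lowered stop (within 4 mm) (value of joint flip_stop below 0.1 rad and x of offcut in the frame of vise between 0.011 and 0.019 m), for 0.2 s.
3. the jaw is tight on the offcut (over 12 N) with the stop still down (value of joint flip_stop below 0.1 rad and contact force between jaw and offcut above 12 N and x of offcut in the frame of vise above 0.011 m), for 0.2 s.
4. the stop is up again (value of joint flip_stop above 1.1 rad), for 0.2 s.
At the end, for the whole second after the job is handed in: The offcut lies flat on the bed, square (within 0.05 rad) against the fixed jaw (4 mm), its end within 4 mm of where the stop sets it, pressed by the sliding jaw with more than 12 N, at rest; the flip stop is up (over 1.1 rad) (value of joint flip_stop above 1.1 rad and contact force between jaw and offcut above 12 N and x of offcut in the frame of vise between 0.011 and 0.019 m and y of offcut in the frame of vise between -0.004 and 0.004 m and z of offcut in the frame of vise below 0.062 m and angle between the y axis of offcut and the x axis of vise, either way round below 0.05 rad and linear speed of offcut below 0.01 m/s); the robot touches nothing.
It fails at once if a bystander (tin, cup or tape measure) is moved more than 25 mm (distance of any of tin, cup, tape from where it was at the start of the episode above 0.025 m).
It also fails if it takes over 64 s, if anything falls off the work surface, if the arm or the gripper's body presses on something with over 40 N, if the wrist force passes 120 N, or if a joint passes its speed limit or range.

## Working session

There is one attempt and no reset: what is moved stays moved. The work goes in short steps, each a Python script; the robot and the scene stay as the last script left them, time stands still between calls to the robot, and variables do not carry over. Pictures are saved under pics/ and viewed, at most 10 in all, crops included, and the job is handed in when it is done.

```bash
ls; mkdir -p pics; cat > h.py <<'E'
from rig import bot
import numpy as np, cv2
def pts(p,mask):
    z=p["z_map"]; m=mask&(z>0); v,u=np.nonzero(m); d=z[m]
    c=np.stack([(u-p["cx"])/p["fx"]*d,(v-p["cy"])/p["fy"]*d,d],1)
    R=cv2.Rodrigues(np.array(p["rvec"],float))[0]
    return (c-np.array(p["tvec"]).ravel())@R
def save(p,n): cv2.imwrite("pics/"+n,p["frame"][:,:,::-1])
E
python3 - <<'E'
from h import *
np.set_printoptions(precision=1,suppress=True)
for c in ("top","side"):
    p=bot.get_image(c); save(p,c+"0.png")
    np.savez(c+"0.npz",**{k:v for k,v in p.items()})
    for n in ("vise","jaw","handle","flip_stop","offcut","tin","cup","tape"):
        for r in bot.trace(n,p)[:2]:
            P=pts(p,r["pixels"])
            if len(P): print(c,n,round(r["score"],2),np.array(r["extent"]),len(P),np.percentile(P,[2,50,98],axis=0).ravel())
print(bot.state()["time"])
E
```

```text
pics
top vise 0.7 [202.1 154.6 286.5 242. ] 4101 [425.8 -25.1   9.8 520.1  81.2  60.1 625.2 188.5 120.8]
top jaw 0.54 [242.8 175.7 249.4 208.8] 180 [510.2  65.8  58.9 545.2  77.5  95.4 586.2  88.8 100.5]
top handle 0.62 [272.1 178.4 290.1 220.4] 331 [470.8 -39.3  -2.3 532.6 -20.5  97.4 575.3   1.5 154.6]
top flip_stop 0.59 [202.  158.5 231.5 164.9] 166 [618.8 127.7  -0.5 626.4 161.3  99.  664.3 204.1 146.2]
top flip_stop 0.33 [200.8 156.9 286.9 240.1] 4158 [426.1 -23.2   7.5 521.2  82.9  60.  626.3 190.8 115.8]
top offcut 0.97 [223.6 183.7 239.6 217.9] 485 [470.8  98.2  58.2 517.7 119.   89.7 569.8 138.8  94.7]
top tin 0.9 [365.9 200.6 398.3 228.8] 754 [ 451.6 -344.7   12.1  488.4 -304.    58.   526.2 -269.5   63.1]
top cup 0.85 [139.6 183.6 164.  202. ] 319 [531.4 326.4  -1.5 555.6 352.2  32.5 587.1 382.5  61. ]
top cup 0.58 [200.  158.5 227.7 165.8] 167 [619.  127.7  -0.8 626.4 163.2  99.1 665.5 204.7 146.1]
top tape 0.93 [148.6 240.9 174.3 266. ] 504 [350.3 290.8   6.  377.8 320.6  30.1 409.  353.7  36.4]
side vise 0.86 [193.5 175.  293.  262.6] 3514 [421.1 -20.7   4.2 515.3 149.2
[... 165 characters left out ...]
1] 223 [ 469.2 -170.3   -0.3  528.7  -16.6   93.4  611.8   -3.4  150. ]
side flip_stop 0.55 [190.8 191.8 215.9 218.1] 209 [618.   26.5  -1.7 624.5 148.2 100.5 759.8 208.1 143.3]
side flip_stop 0.54 [230.1 209.  260.4 233.3] 386 [469.2  89.7  57.4 499.5 132.   87.  567.2 145.9  91.7]
side offcut 0.61 [229.4 209.7 257.7 229.2] 345 [469.3 106.5  60.4 498.5 132.4  87.2 559.6 145.7  91.3]
side tin 0.65 [310.9 171.  334.4 195.4] 421 [ 450.1 -336.6    4.1  476.2 -282.6   44.2  515.8 -264.7   59.2]
side cup 0.72 [169.6 255.1 190.5 279.3] 415 [530.4 332.7   6.9 544.2 360.2  40.6 575.1 375.3  57.7]
side tape 0.69 [221.5 276.7 258.4 304.7] 629 [349.5 291.6   5.5 369.8 337.7  28.2 405.9 359.1  32.4]
0.9
```

```bash
python3 - <<'E'
import cv2,numpy as np
a=cv2.imread("pics/top0.png")[140:260,185:305];b=cv2.imread("pics/side0.png")[160:280,175:305]
f=lambda x:cv2.resize(x,(400,400),interpolation=cv2.INTER_CUBIC)
cv2.imwrite("pics/c0.png",np.hstack([f(a),f(b)]))
from h import pts
np.set_printoptions(precision=1,suppress=True)
p=dict(np.load("top0.npz"))
R=cv2.Rodrigues(p["rvec"])[0];print("campos",-R.T@p["tvec"])
P=pts(p,p["z_map"]>0)
def sel(z0,z1,x0=400,x1=680,y0=-60,y1=230):
    return P[(P[:,2]>z0)&(P[:,2]<z1)&(P[:,0]>x0)&(P[:,0]<x1)&(P[:,1]>y0)&(P[:,1]<y1)]
# bed at 58; jaw tops 96
for nm,a in (("bed",(52,64)),("tops",(93,99))):
    Q=sel(*a); r=cv2.minAreaRect(Q[:,:2].astype(np.float32)); print(nm,len(Q),r,np.percentile(Q,[1,99],axis=0))
Q=sel(93,100,480,620,130,230);print("fixedjaw",cv2.minAreaRect(Q[:,:2].astype(np.float32)),np.percentile(Q,[2,50,98],axis=0))
Q=sel(86,93,440,600,90,145);print("offcut",cv2.minAreaRect(Q[:,:2].astype(np.float32)),np.percentile(Q,[2,50,98],axis=0))
Q=sel(105,200);print("high");print(Q[np.lexsort((Q[:,1],))][:120:2])
E
```

```text
campos [ 253.4   -6.2 1326.3]
bed 2134 ((517.3201904296875, 74.89025115966797), (198.36216735839844, 188.45249938964844), 81.11202239990234) [[423.5  17.   53.4]
 [613.9 180.   63.5]]
tops 767 ((533.3554077148438, 102.9984130859375), (272.2100830078125, 138.70262145996094), 66.35816955566406) [[478.6 -23.2  93. ]
 [633.1 191.2  98.9]]
fixedjaw ((554.6592407226562, 154.40682983398438), (130.44398498535156, 47.0946159362793), 0.9035167694091797) [[520.  133.   93.2]
 [562.3 154.1  96.1]
 [616.9 174.3  99.6]]
offcut ((530.0424194335938, 122.14311218261719), (46.36112976074219, 118.0576400756836), 88.13894653320312) [[473.6 101.1  86.3]
 [523.9 122.1  90.1]
 [573.  141.   92.8]]
high
[[561.1 -35.7 145.1]
 [555.1 -35.7 147.5]
 [565.4 -33.  149.7]
 [559.5 -32.9 151.4]
 [561.6 -32.9 153.6]
 [547.7 -30.9 122.3]
 [550.8 -30.7 132.1]
 [552.2 -30.4 147.9]
 [564.6 -30.3 152.7]
 [553.2 -30.2 154.6]
 [526.5 -28.5 106.1]
 [541.  -28.3 115.2]
 [545.2 -28.2 120.8]
 [547.7 -28.  133.2]
 [552.3 -27.7 147.8]
 [549.4 -27.7 148.5]
 [564.1 -27.6 154.4]
 [558.  -27.6 157.1]
 [539.4 -25.7 110.3]
 [543.5 -25.6 116.5]
 [548.8 -25.4 128.7]
 [550.4 -25.3 133.5]
 [552.  -25.1 148.7]
 [561.6 -25.  153.7]
 [564.2 -25.  154.2]
 [537.6 -23.  106.1]
 [543.9 -22.9 114.9]
 [544.7 -22.8 123. ]
 [548.  -22.7 132. ]
 [550.  -22.5 145.9]
 [554.7 -22.5 148.7]
 [561.3 -22.4 154.7]
 [555.1 -22.3 157.9]
 [537.6 -20.3 106.2]
 [546.5 -20.2 115.4]
 [549.9 -20.1 124.5]
 [551.1 -20.  130.4]
 [553.5 -19.9 142.9]
 [554.7 -19.8 148.7]
 [560.7 -19.7 156.9]
 [561.5 -17.2 143.7]
 [535.  -14.9 105.4]
 [542.9 -14.9 107.5]
 [537.5 -12.2 106.5]
 [545.6   4.2 107.7]
 [540.4   6.9 105.7]
 [540.5   9.6 105.2]
 [560.2  12.5 105.2]
 [531.9  20.5 106.2]
 [515.3  23.1 105.6]
 [531.7  23.2 106.9]
 [625.5 125.1 141.5]
 [621.4 127.3 145.6]
 [617.6 127.8 140. ]
 [625.8 127.9 140.4]
 [624.6 130.2 144.1]
 [627.7 130.3 143.3]
 [622.7 130.4 141.4]
 [619.9 132.3 123.2]
 [625.2 133.  142.4]]
```

View pics/c0.png

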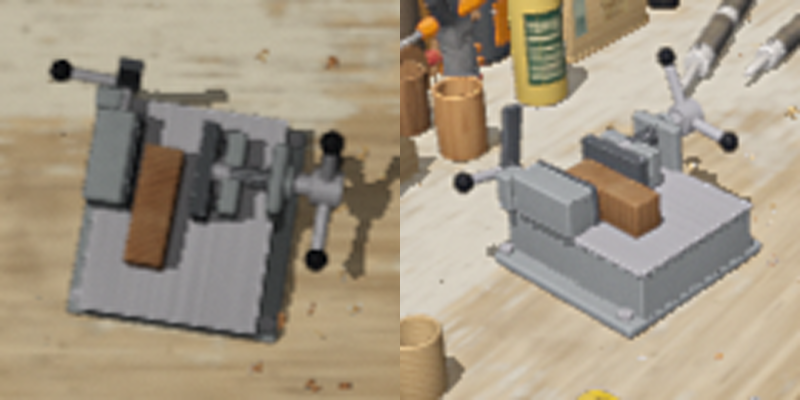

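```bash
cat > fit.py <<'E'
from h import pts
import numpy as np
from scipy.optimize import least_squares
def box(P,x0,x1,y0,y1,z0,z1):
    lo=np.array([x0,y0,z0]);hi=np.array([x1,y1,z1]);q=np.abs(P-(lo+hi)/2)-(hi-lo)/2
    return np.linalg.norm(np.maximum(q,0),axis=1)+np.minimum(q.max(1),0)
def cap(P,a,b,r):
    a=np.array(a,float);d=np.array(b)-a;t=np.clip((P-a)@d/(d@d+1e-9),0,1)
    return np.linalg.norm(P-a-t[:,None]*d,axis=1)-r
def sdf(v,P):
    x,y,yaw,ya,yb,jy,hx,q,py,f,oy,ox,oyaw=v
    c,s=np.cos(yaw),np.sin(yaw);L=(P-[x,y,0]);L=np.c_[c*L[:,0]+s*L[:,1],-s*L[:,0]+c*L[:,1],L[:,2]]
    D=[box(L,-120,65,ya,yb,0,58),box(L,-35,45,16,54,50,96),box(L,-35,45,jy-14,jy,59,96)]
    D.append(cap(L,(hx,-145,88),(hx,-110,88),8)); D.append(cap(L,(hx,-152,88),(hx,-138,88),14))
    for k in range(3):
        a=q+k*2*np.pi/3; b=(hx+60*np.sin(a),-145,88+60*np.cos(a))
        D+= [cap(L,(hx,-145,88),b,6),cap(L,b,b,10)]
    u=np.array([0,-np.cos(f),np.sin(f)]);w=np.array([0,np.sin(f),np.cos(f)]);p=np.array([70,py,84])
    e=p+56*w; D+=[cap(L,p,e,5),cap(L,e,e,10)]
    M=L-p; B=np.c_[M[:,0],M@u,M@w]; D.append(box(B,-5,5,0,60,-10,10))
    c,s=np.cos(oyaw),np.sin(oyaw);O=L-[ox,oy,58];O=np.c_[c*O[:,0]+s*O[:,1],-s*O[:,0]+c*O[:,1],O[:,2]]
    D.append(box(O,-50,50,-16,16,0,32))
    return np.array(D)
NM="x y yaw ya yb jy hx q py f oy ox oyaw".split()
if __name__=="__main__":
    Ps=[]
    for c in ("top","side"):
        p=dict(np.load(c+"0.npz"));Q=pts(p,p["z_map"]>0)
        Ps.append(Q[(Q[:,2]>20)&(Q[:,2]<170)&(Q[:,0]>400)&(Q[:,0]<650)&(Q[:,1]>-70)&(Q[:,1]<225)])
    P=np.vstack(Ps);print([len(a) for a in Ps])
    best=None
    for q in (0,.5,-.5):
        v0=[535,115,-.15,-97,60,-38,5,q,40,1.4,0,-20,0]
        r=least_squares(lambda v:np.abs(sdf(v,P)).min(0),v0,loss="cauchy",f_scale=3,x_scale=[3,3,.03,3,3,3,3,.1,3,.1,3,3,.03])
        print(q,r.cost)
        if best is None or r.cost<best.cost: best=r
    print({n:round(a,3) for n,a in zip(NM,best.x)})
    for A in Ps: print("resid",np.median(np.abs(sdf(best.x,A)).min(0)))
    np.save("fit.npy",best.x)
    Pt=np.abs(sdf(best.x,P)); 
    for i in range(len(Pt)): 
        m=Pt.argmin(0)==i; print(i,m.sum(),np.round(np.median(Pt[i,m]),1) if m.any() else 0,end="; ")
E
python3 fit.py
```

```text
[4297, 3308]
0 18352.486089191803
0.5 18352.4860899518
-0.5 18352.53274171478
{'x': np.float64(552.211), 'y': np.float64(122.019), 'yaw': np.float64(-0.146), 'ya': np.float64(-105.767), 'yb': np.float64(47.387), 'jy': np.float64(-42.407), 'hx': np.float64(2.6), 'q': np.float64(0.434), 'py': np.float64(33.878), 'f': np.float64(1.38), 'oy': np.float64(-6.275), 'ox': np.float64(-30.652), 'oyaw': np.float64(-0.044)}
resid 1.7201472789794394
resid 1.1252402437300155
0 3761 1.2; 1 1042 1.3; 2 681 4.4; 3 362 12.2; 4 149 1.4; 5 103 1.3; 6 73 1.4; 7 1 3.1; 8 6 2.5; 9 121 1.3; 10 51 1.0; 11 104 1.8; 12 69 1.4; 13 223 1.0; 14 859 1.2;
```

```bash
cat >> h.py <<'E'
v=np.load("fit.npy"); YAW=v[2]
RV=np.array([[np.cos(YAW),-np.sin(YAW),0],[np.sin(YAW),np.cos(YAW),0],[0,0,1]]);OV=np.array([v[0],v[1],0])
def W(p): return RV@np.array(p,float)+OV
def toV(P): return (np.asarray(P)-OV)@RV
def att(sg=1):
    y=sg*RV[:,1];z=np.array([0,0,-1.]);return cv2.Rodrigues(np.c_[np.cross(y,z),y,z])[0].ravel()
TIP=11.
E
python3 - <<'E'
from h import *
np.set_printoptions(precision=2,suppress=True)
for c in ("top","side"):
    p=dict(np.load(c+"0.npz"));L=toV(pts(p,p["z_map"]>0))
    def r(n,x0,x1,y0,y1,z0,z1):
        Q=L[(L[:,0]>x0)&(L[:,0]<x1)&(L[:,1]>y0)&(L[:,1]<y1)&(L[:,2]>z0)&(L[:,2]<z1)]
        if len(Q): print(c,n,len(Q),np.percentile(Q,[3,50,97],axis=0).ravel())
    r("fixed",-60,55,5,70,92,99); r("jaw",-60,55,-62,-25,92,99); r("bracket",-40,40,-120,-85,96,108); r("off",-95,40,-30,14,86,93)
    r("bed",-135,80,-120,70,54,62); r("stopball",55,90,75,105,80,120); r("blade",55,90,0,60,105,150);r("topballs",-70,70,-170,-130,120,165)
for s in (1,-1):
    for P in ((70,70,220),(0,-145,200),(-110,0,150),(70,34,200)): print(s,bot.ik(W(P),att(s)))
print(bot.state()["contact_force"],bot.state()["width"],bot.tip_reach)
E
```

```text
top fixed 351 [-34.61  14.4   92.44   6.13  34.03  95.78  51.69  51.54  98.65]
top jaw 150 [-33.08 -60.98  92.45   4.5  -45.78  95.56  40.16 -38.01  98.66]
top bracket 139 [ -23.34 -117.71   96.73    3.55 -105.98  101.49   29.77  -91.32  106.18]
top off 329 [-77.86 -21.56  86.36 -31.69  -5.83  90.08  16.45   8.2   92.76]
top bed 1920 [-118.21 -100.73   54.6   -60.38  -38.71   58.45   61.78   41.19   61.62]
top stopball 43 [ 60.18  77.35  93.89  68.16  84.84 100.42  76.98  93.8  105.83]
top blade 53 [ 63.93  14.56 108.29  65.99  23.71 140.52  73.89  34.91 146.87]
top topballs 63 [  14.95 -154.83  122.09   23.21 -146.35  147.76   33.71 -138.69  156.89]
side fixed 204 [-33.41  16.78  92.28   3.39  38.46  94.95  48.07  54.46  97.34]
side jaw 95 [-34.   -60.19  92.36   3.85 -43.92  94.5   39.76 -35.14  97.21]
side bracket 60 [ -23.89 -114.18   96.73    1.04 -100.85  100.39   27.    -94.29  102.94]
side off 192 [-80.46 -20.37  87.09 -37.29  -3.63  89.54  14.63  11.85  91.25]
side bed 809 [-120.77  -99.31   54.81  -82.85  -24.16   57.53  -14.33   49.     61.05]
side stopball 43 [ 59.16  78.16  88.08  65.44  91.37  96.52  73.42  99.32 102.04]
side blade 89 [ 62.16  17.18 106.15  65.68  30.58 126.58  72.63  40.12 143.96]
side topballs 50 [  13.72 -150.14  124.51   22.06 -140.95  141.74   30.94 -134.34  152.44]
1 [ 0.15  0.38  1.32  0.    1.45 -1.28]
1 [-0.2   0.13  1.67 -0.    1.35 -1.63]
1 [ 0.12  0.04  1.88  0.    1.23 -1.31]
1 [ 0.09  0.36  1.38  0.    1.4  -1.33]
-1 [0.15 0.38 1.32 0.   1.45 1.86]
-1 [-0.2   0.13  1.67  0.    1.35  1.51]
-1 [0.12 0.04 1.88 0.   1.23 1.83]
-1 [0.09 0.36 1.38 0.   1.4  1.81]
[-0.35  0.86  0.14] 93.91409713443146 11.0
```

View pics/side0.png

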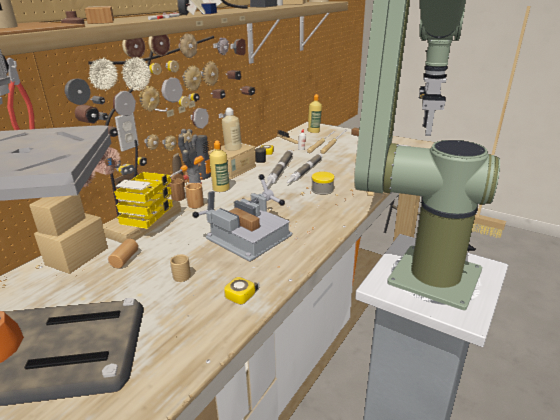

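```bash
cat >> h.py <<'E'
def go(x,y,tipz,vel=150,joint=False):
    p=W((x,y,tipz+TIP))
    (bot.movep(p,att()) if joint else bot.movel(p,att(),vel=vel))
    return RV.T@np.array(bot.state()["contact_force"])
E
cat > a.py <<'E'
from h import *
np.set_printoptions(precision=1,suppress=True)
bot.clamp(); print(bot.state()["width"])
go(70,60,200,joint=True)
print(go(70,60,126))
py,f0=v[8],v[9]
for f in np.arange(1.4,0.05,-0.2):
    y=py-45*np.cos(f)+10*np.sin(f)+12.5; z=84+45*np.sin(f)+10*np.cos(f)
    F=go(70,y,z,120); print(round(f,2),F)
for z in np.arange(94,87,-1):
    F=go(70,y-3,z,60); print(z,F)
    if abs(F[2])>8: break
go(70,y-3,170); print(bot.state()["time"])
p=bot.get_image("top");save(p,"t1.png");q=bot.get_image("side");save(q,"s1.png")
f=lambda x:cv2.resize(x,(400,400),interpolation=cv2.INTER_CUBIC)
cv2.imwrite("pics/c1.png",np.hstack([f(p["frame"][140:260,185:305]),f(q["frame"][160:280,175:305])])[:,:,::-1])
E
python3 a.py
```

```text
0.5568388718050974
[ 0.1 -0.5  0.6]
1.4 [-0.3  1.5 -0.2]
1.2 [ 0.5  0.1 -0.2]
1.0 [-0.5 -0.2 -0.4]
0.8 [0.5 0.  0. ]
0.6 [-1.3 -0.7  0.1]
0.4 [ 0.2 -0.7  1. ]
0.2 [ 0.4 -0.3 -0.8]
94 [0.3 0.9 2.2]
93 [-0.4 -1.1  6.7]
92 [-2.5 -0.6 10.2]
9.075
```

View pics/c1.png

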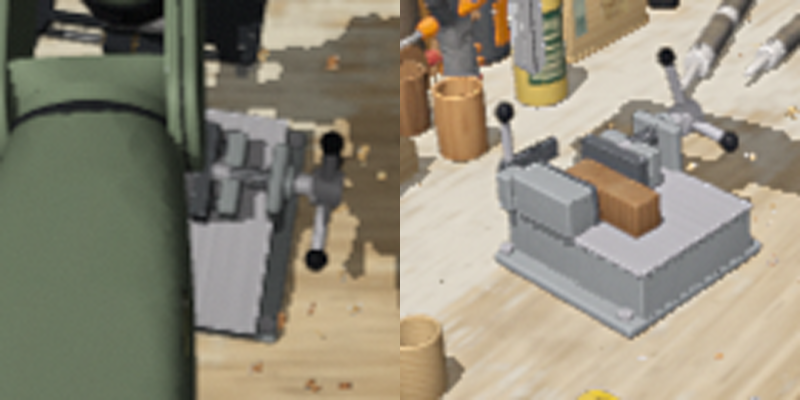

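```bash
cat > b.py <<'E'
from h import *
np.set_printoptions(precision=1,suppress=True)
go(-104,-5,120,250); print(go(-104,-5,64))
for x in (-85,-70,-55): print(x,go(x,-5,64,80))
for x in np.arange(-50,-35,1.):
    F=go(x,-5,64,50); print(x,F)
    if F[0]<-7: break
x0=toV(bot.state()["eef_pos"])[0]
go(x0-12,-5,64);
p=bot.get_image("side")
go(-60,-60,150)
q=bot.get_image("side");save(q,"s2.png")
for P in (p,q):
    r=bot.trace("offcut",P)
    if r:
        L=toV(pts(P,r[0]["pixels"]));Q=L[(L[:,2]>86)&(L[:,2]<93)];print(r[0]["score"],len(Q),np.percentile(Q,[3,50,97],axis=0).ravel())
print(x0,bot.state()["time"])
cv2.imwrite("pics/c2.png",cv2.resize(q["frame"][160:280,175:305],(600,560),interpolation=cv2.INTER_CUBIC)[:,:,::-1])
E
python3 b.py
```

```text
[-0.1  0.5 -0. ]
-85 [-0.7  0.4  0.6]
-70 [ 0.6 -0.3  0.3]
-55 [ 0.5 -0.2 -0.2]
-50.0 [-0.9  0.4  0.7]
-49.0 [ 0.4 -0.6  0.8]
-48.0 [-0.1  0.1  0.2]
-47.0 [-0.1  0.9 -0.1]
-46.0 [ 0.3  0.2 -0.4]
-45.0 [-1.2  0.1  0.5]
-44.0 [ 0.2 -0.3 -0.8]
-43.0 [-3.4 -0.6  3.1]
-42.0 [-5.7  0.4  3.8]
-41.0 [-8.   1.2  6.6]
0.48 118 [-34.2 -14.   87.7  11.5  -1.9  89.5  58.    9.2  91.6]
0.68 159 [-34.9 -18.3  87.   11.2  -4.8  89.7  60.5   8.9  91.5]
-43.6556453404748 15.4333
```

View pics/c2.png

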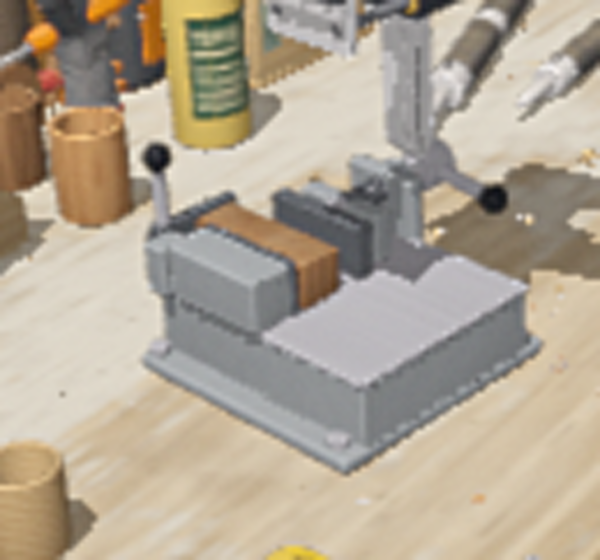

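```bash
cat > c.py <<'E'
from h import *
import sys
np.set_printoptions(precision=1,suppress=True)
def arc(pos,R,a,hw,lead):
    """finger centre (horizontal, tip z) pushing ball at angle a from up; hw = half finger width"""
    b=np.array([R*np.sin(a),R*np.cos(a)]);c=np.cos(a)
    if a<=0: return b[0]-10-hw+lead*c, b[1]-8
    xe=min(b[0]-(10+hw)*c+hw,b[0]); dz=np.sqrt(max(0,100-(xe-b[0])**2))
    dz=dz-8*max(0,1-a/.5)
    return b[0]-(10+hw)*c+lead*c, b[1]+dz-lead*np.sin(a)
def stroke(a0,a1,n,lead=2,vel=130):
    hx,hy=v[6],-145
    d,z=arc(0,60,a0-.12,8,0)
    go(hx+d-8,hy,175,250); go(hx+d-8,hy,88+z,200)
    for a in np.linspace(a0,a1,n):
        d,z=arc(0,60,a,8,lead); F=go(hx+d,hy,88+z,vel); print(round(a,2),F)
    go(hx+d,hy,175,250)
E
cat > c1.py <<'E'
from c import *
D=2*np.pi/3;q0=v[7]
stroke(q0,1.9,5); print(bot.state()["time"])
stroke(1.9-D,1.9,7); print(bot.state()["time"])
q=bot.get_image("side");p=bot.get_image("top")
f=lambda x:cv2.resize(x,(400,400),interpolation=cv2.INTER_CUBIC)
cv2.imwrite("pics/c3.png",np.hstack([f(p["frame"][140:260,185:305]),f(q["frame"][160:280,175:305])])[:,:,::-1])
E
python3 c1.py
```

```text
0.43 [ 0.1  0.4 -0.1]
0.8 [-0.2  0.  -0.6]
1.17 [0.1 0.2 0.1]
1.53 [-0.6  0.2  0.3]
1.9 [ 0.8 -0.4 -0. ]
18.4333
-0.19 [-0.3 -0.3 -0.5]
0.15 [-0.1 -0.4  0.3]
0.5 [-0.4 -0.  -0.2]
0.85 [-0.1 -0.1 -0. ]
1.2 [-0.   0.6  0.8]
1.55 [ 0.8 -0.7 -0.2]
1.9 [-0.1 -0.3 -0.9]
22.1
```

View pics/c3.png

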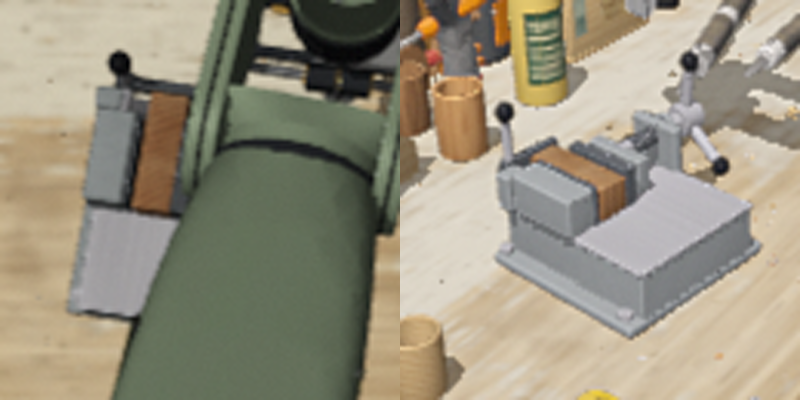

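```bash
cat > c2.py <<'E'
from c import *
D=2*np.pi/3;hx,hy=v[6],-145
d,z=arc(0,60,1.9-D-.12,8,0)
go(hx+d-8,hy,175,250); go(hx+d-8,hy,88+z,200)
for a in list(np.linspace(1.9-D,1.7,6))+list(np.arange(1.74,2.0,.03)):
    d,z=arc(0,60,a,8,2); F=go(hx+d,hy,88+z,110); print(round(a,2),F)
    if a>1.72 and F[2]>12: break
go(hx+d,hy,190,200); print(bot.state()["time"])
q=bot.get_image("side")
for n in ("offcut","jaw"):
    r=bot.trace(n,q)
    if r:
        L=toV(pts(q,r[0]["pixels"]));Q=L[(L[:,2]>86)&(L[:,2]<99)];print(n,r[0]["score"],len(Q),np.percentile(Q,[3,50,97],axis=0).ravel())
cv2.imwrite("pics/c4.png",cv2.resize(q["frame"][160:280,175:305],(600,560),interpolation=cv2.INTER_CUBIC)[:,:,::-1])
E
python3 c2.py
```

```text
-0.19 [0.1 0.1 0.8]
0.18 [ 1.  -0.7 -0.7]
0.56 [-1.   0.1 -0.3]
0.94 [0.9 0.  0.8]
1.32 [-0.2 -0.1 -0.1]
1.7 [ 0.5 -0.1  0.5]
1.74 [-0.1  0.2  2.2]
1.77 [-2.1  0.6  5.4]
1.8 [-3.1 -0.3  8.4]
1.83 [-6.3 -0.3 15.8]
26.975
offcut 0.71 162 [-36.3 -15.7  87.1  13.2  -2.1  89.2  62.4  15.4  94.5]
```

View pics/c4.png

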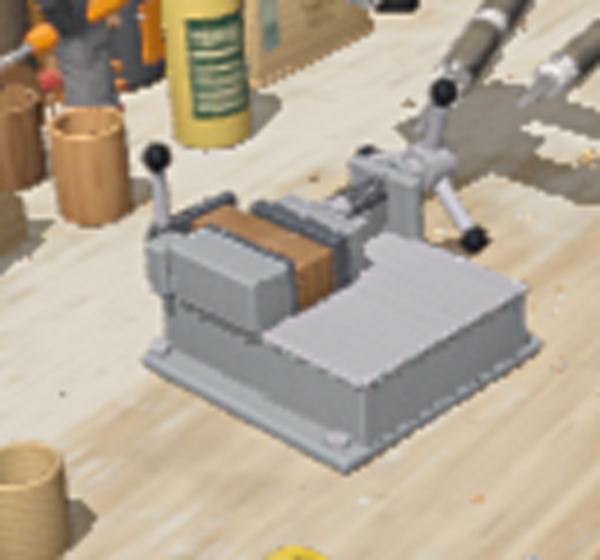

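```bash
cat > d.py <<'E'
from c import *
py=v[8];go(70,py-40,190,250)
d,z=arc(0,56,-.1,12.5,0); go(70,py+d-4,84+z,200)
for a in list(np.linspace(0,1.3,6))+list(np.arange(1.34,1.55,.04)):
    d,z=arc(0,56,a,12.5,1.5); F=go(70,py+d,84+z,110); print(round(a,2),F)
    if a>1.3 and F[2]>8: break
go(70,py+d,170,200); go(-40,-60,230,250); print(bot.state()["time"])
q=bot.get_image("side")
r=bot.trace("offcut",q); L=toV(pts(q,r[0]["pixels"]));Q=L[(L[:,2]>86)&(L[:,2]<99)];print(np.percentile(Q,[3,50,97],axis=0).ravel())
cv2.imwrite("pics/c5.png",cv2.resize(q["frame"][160:280,175:305],(600,560),interpolation=cv2.INTER_CUBIC)[:,:,::-1])
E
python3 d.py
```

```text
0.0 [-0.3 -0.1 -0. ]
0.26 [-0.2 -0.8  0.5]
0.52 [-0.6  0.5 -0.3]
0.78 [ 0.5 -0.7 -0.2]
1.04 [-0.1  0.1 -0.6]
1.3 [ 0.1 -0.   0.3]
1.34 [ 0.7 -0.  -0.3]
1.38 [ 0.6 -0.9 -0.3]
1.42 [0.9 0.6 0.4]
1.46 [-2.1 -3.4  6.6]
1.5 [-5.4 -6.3 13.5]
32.725
[-34.8 -14.6  87.5  15.6  -0.2  89.4  61.5  18.3  96. ]
```

View pics/c5.png

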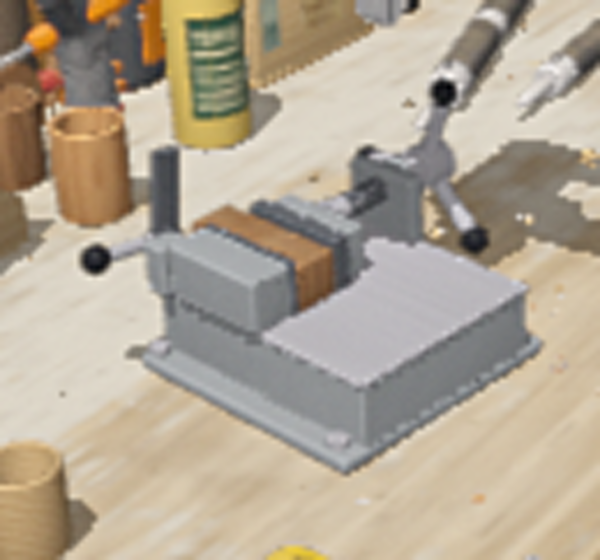

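The picture shows the stop fully up, with the blade at (165,190) and the lever ball at (95,260). The offcut is clamped between the jaws at (265,245), and the robot is clear of everything.

```bash
python3 -c "
from rig import bot
print(bot.finish_job())"
```

```text
the job is handed in; nothing more can be done
None
```

I handed the job in at about 33 s of the 64 s limit: the offcut is clamped where the stop set it, the handle is at its end, and the stop is fully up. The hand-in returned no verdict. I never measured the jaw force directly, and I did not re-measure the tin, cup and tape at the end, though no move went near them.

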